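# Switch a feed drive to its centre off and hand-crank it to the pointer

### The job

First move the lever of the switch box back to its upright centre off position, without throwing it through to the other side. Then swing the folded crank handle of the drive's handwheel up until it latches upright, and turn the handwheel anticlockwise (seen from above) until the handle is in line with the fixed pointer at the rim. Leave the switch off, the handle up, and the things standing round upright and about where they are.

Things in the scene. Friction and masses are not known exactly. Their poses are not given: they have to be found in the camera images.
- switch_box: fixed grey switch box, 130 x 90 mm and 70 mm high (with mounting feet 166 mm long over all), with one black-gripped toggle lever out of the middle of its top. Origin: centre of its underside; z up; the lever swings along the box's x axis (its long side). May stand left or right of the robot, at any yaw
- lever_pivot (a point): pivot of the lever, in the middle of the switch box's top, 70 mm above the bench; axes as the box
- lever_grip (a point): point on the lever's axis to hold, 72 mm from the pivot: the middle of the round black grip (18 mm diameter, 42 mm long, from 50 to 92 mm from the pivot; below it a 12 mm steel rod). z axis runs out along the lever
- lever (a joint): lever angle, rad: 0 is upright, the centre off; positive leans to the box's +x. Starts at +0.40 to +0.50 (stops at +-0.50). A sprung detent at 0 catches it only within about 0.1 rad either side; let go between 0.13 and 0.34 it springs back out to 0.34, beyond that it stays where left. Passing the ridge into the detent takes up to 3 N at the grip, leaving it about 4 N
- drive: fixed grey feed drive, a round housing 194 mm in diameter and 50 mm high on four small feet, with a handwheel lying flat on top (vertical axis through the origin; wheel 160 mm diameter, underside 62 mm and top 76 mm above the bench). Origin: centre of its underside; z up. May stand left or right of the robot
- wheel (a joint): handwheel angle, rad, about the vertical, anticlockwise from above positive; 0 is parked, as it starts: the hinge of the folding handle is then on the drive's -x side. Stop at 1.8. A parking pin locks it (about 0.03 rad of play) until the handle is swung up. Friction 0.12 N m (some 2 N at the handle), no spring
- wheel_hinge (a point): hinge of the folding handle on the wheel, 62 mm from the wheel's axis, 96 mm above the bench, between two steel fork ears (35 mm over all along the hinge axis, 20 mm radially, up to 104 mm above the bench). Its axes are the wheel's: +x points from the hinge to the wheel's axis, y is the hinge axis, z up
- crank (a joint): angle of the folding handle, rad: 0 folded flat, pointing inward across the wheel (+x of wheel_hinge); 1.571 upright against its stop. From about 0.9 on it runs against a sprung latch (up to 5 N at the grip) and springs back to 0.8 if let go; past 1.4 the latch takes it to the stop and holds it; pulling it inward out of the latch takes about 4 N at the grip, so do not pull when releasing
- crank_grip (a point): point on the handle's axis to hold, 60 mm from the hinge. The round black grip is 20 mm in diameter and runs from 21 to 81 mm from the hinge; folded, its axis is 96 mm above the bench, 20 mm above the wheel's top. Its x axis runs along the handle away from the hinge, y is the hinge axis
- pointer_tip (a point): tip of the upright steel pointer on the index collar round the wheel, 89 mm from the wheel's axis, 86 mm above the bench. Its +x axis points to the wheel's axis; the handle is in line when wheel_hinge and pointer_tip lie in the same direction from the axis. Stands 0.8 to 1.5 rad anticlockwise of the parked hinge
- tall_can: loose bystander: standing spray can, 53 mm diameter, 209 mm high, behind the drive. Origin: centre of its underside
- stain_tin: loose bystander: stain tin, 75 mm diameter, 100 mm high, behind the drive. Origin: centre of its underside
- glass_jar: loose bystander: clear jar with a lid, 69 mm diameter, 84 mm high, beside the switch box. Origin: centre of its underside
- carton: loose bystander: standing carton pack, 62 x 115 mm, 88 mm high, beside the switch box. Origin: centre of its underside
Things that resemble listed ones, but are neither listed nor needed, are in the scene too. Leave any red or yellow look-alike of the switch_box alone.

How it is judged:
By the outcome, as a careful person would: the job done as asked, in the order asked, and still so for the second after the job is handed in, with the robot touching nothing.
It also fails if it takes over 67 s, if anything falls off the work surface, if the arm or the gripper's body presses on something with over 40 N, if the wrist force passes 120 N, or if a joint passes its speed limit or range.

### The arm

A 6-joint arm with a two-finger parallel gripper is mounted at the origin on the work surface; the furniture and walls round the work are solid. World frame = base frame: x ahead of the robot, y to its left, z up, the work surface at z = 0. Lengths are in mm, angles in rad, forces in N, time in s.
With the tool pointing down it reaches from about 350 to 975 mm from the base axis. Payload 7.1 kg.
Tool frame: the origin (TCP) lies midway between the tips of the shut fingers; the grasp point (between the pads) lies 19 mm behind it (ctrl.tcp_to_grasp is the distance from the TCP to the grasp point, in mm); z points along the fingers, y is the line along which they close (so a half turn about z gives the same grasp; the last joint's range is limited). The gripper opens to 88 mm and grips with 3 to 60 N. Pads are 20 mm wide; open, the fingers measure 115 mm over their backs; the gripper's body (75 mm by 178 mm) begins 61 mm behind the grasp point.
Start: joints at [-1.29, 0.423, 1.63, -0, 1.089, -0.019], TCP at [184.599, -597.1, 222.675] pointing down, gripper open.
Joint ranges: [-3, 3], [-0.9, 2.11], [0.09, 2.58], [-1.31, 4.45], [0.11, 2.69], [-2.54, 2.54]. Speed limits (rad/s): [2.39, 2.39, 3.01, 3.14, 3.14, 3.14].

### API

Orientations are given as a rotation vector (axis times angle).
In Python, from workcell import get_obs, cams, ticket, boxes_of, ctrl gives the robot as it stands.
- The arm moves only by the shell command python3 -m creep 'ROWS' [OPENING]. ROWS is JSON, one flat list of numbers, 4 for each row, row after row: the shift along the world's x, y, z in m, then the turn about the world's z in rad. In form: [tx, ty, tz, spin, tx, ty, tz, spin, ...]. A call has 1 to 10 rows; each row is the pose to reach, as a shift and turn from the pose commanded when the call began; what a row does not reach only later rows make up. A row lasts 1/12 s, in which the tool goes at most 41.7 mm and 7.16 degrees, less where a joint would pass 70% of its speed; a pose out of reach is approached as far as the arm can. A call with a gripper value outside its range is refused whole. OPENING is the opening, from 0 (shut) to 1 (fully open), set as the call begins (- or left out, the last holds). The fingers move at their own pace and stop on an object; the grip force is fixed at half the most. Time passes only in rows, so rows that repeat a pose let the fingers close. It gives the time, the measured TCP pose, the force, the opening and the grip force at its end, in the units of the state.
- get_obs(): the state, without advancing time (a new reading comes with each control period).
- cams.get_image(name): name is "side" or "top"; returns (picture, depth): 384x512x3 uint8, red, green, blue; 384x512 float32, mm along the optical axis (not along the pixel's ray), 0 where there is no reading.
- cams.get_calibration(name): a dict with "mtx" (3x3 intrinsics, pixels), "R" (3x3) and "t" (3): a world point X has camera coordinates R X + t. Camera axes: x right, y down, z forward; pixel columns grow to the right and rows downward; lengths in mm; the calibration is good to about 2 mm. A picture is of the moment at which its call begins. get_calibration takes no time and is no camera call.
- ticket.close_job(): hands the job in; it is judged then, once.
Trained networks look in the newest picture that a camera, given by its name, has taken for a name from the list of things; names that differ only in an ending like _2 or _b are one class to them, and where a whole thing is asked for, a point or a joint stands for the part that bears it (a point fixed in the world has none). Each returns a list of dicts, best first, with "score" (0 to 1); they miss things now and then, are a little off and sometimes report something else, mostly with a low value. They report only what shows in the picture. A call takes as long as a camera call. They do not tell look-alikes from the thing itself.
- boxes_of(camera, target): "centre" ([column, row] in pixels, amid what is visible of it).
The state is a dict: "t": time; "qpos": joint angles; "qvel": joint speeds; "joint_torque": joint torques, N m; "ee_pos": TCP position; "orientation": TCP orientation; "ft_force": force on the tool from outside, world axes, zero at the start; "moment": the same for the moment, N m; "width": finger opening in mm; "grasp_force": force on a finger pad.
Only numpy, scipy, OpenCV 4.12 (cv2) and the standard library are available. Lean on these libraries where they do the work, as an engineer would, in place of code of your own. Each camera call takes 0.05 s, during which the arm holds its last target. There are 200 camera calls.

## Working session

There is one attempt and no reset: what is moved stays moved. The work goes in short steps, Python scripts to look and compute and a shell command to move; the robot and the scene stay as the last step left them, time stands still between calls to the robot, and variables do not carry over. Pictures are saved under pics/ and viewed, at most 10 in all, crops included, and the job is handed in when it is done.

```bash
mkdir -p pics; ls
cat > h.py <<'E'
import numpy as np, cv2
from workcell import get_obs, cams, ticket, boxes_of, ctrl
def snap(n,f=None):
    im,d=cams.get_image(n)
    if f: cv2.imwrite('pics/'+f,im[:,:,::-1])
    return im,d
def cloud(n,d):
    c=cams.get_calibration(n);K=np.array(c['mtx']);R=np.array(c['R']);t=np.array(c['t'])
    v,u=np.mgrid[:d.shape[0],:d.shape[1]]
    X=np.stack([(u-K[0,2])/K[0,0]*d,(v-K[1,2])/K[1,1]*d,d],-1)
    W=(X-t.reshape(3))@R
    W[d==0]=np.nan
    return W
def proj(n,X):
    c=cams.get_calibration(n);x=np.array(c['mtx'])@(np.array(c['R'])@np.array(X,float)+np.array(c['t']).reshape(3))
    return x[:2]/x[2]
E
python3 - <<'E'
from h import *
for n in('side','top'):
    im,d=snap(n,n+'0.png');W=cloud(n,d);np.save(n+'0.npy',W)
    for k in ['switch_box','lever_grip','drive','crank_grip','wheel_hinge','pointer_tip','tall_can','stain_tin','glass_jar','carton']:
        for b in boxes_of(n,k)[:3]:
            u,v=map(int,np.round(b['centre'])); print(n,k,round(b['score'],2),u,v,np.round(W[v,u]))
print(get_obs())
E
```

```text
pics
side switch_box 0.82 162 186 [227. 278.  59.]
side switch_box 0.6 241 225 [421. -85.  35.]
side lever_grip 0.41 161 166 [237. 324. 125.]
side lever_grip 0.17 277 235 [ 464. -276.   93.]
side drive 0.76 284 249 [ 466. -323.   70.]
side drive 0.16 325 212 [ 637. -264.  134.]
side crank_grip 0.72 276 234 [ 459. -278.   99.]
side crank_grip 0.16 282 240 [ 477. -286.   78.]
side wheel_hinge 0.82 283 239 [ 483. -281.   77.]
side pointer_tip 0.53 285 258 [ 452. -359.   64.]
side tall_can 0.86 330 216 [ 650. -275.  122.]
side stain_tin 0.72 334 249 [ 611. -371.   66.]
side carton 0.64 253 167 [628. 303.  74.]
top switch_box 0.88 262 232 [355. -38.  76.]
top switch_box 0.7 167 181 [530. 285.  72.]
top switch_box 0.68 156 267 [239. 310.  72.]
top lever_grip 0.58 157 175 [538. 310. 125.]
top lever_grip 0.53 148 266 [237. 318. 164.]
top drive 0.89 329 198 [ 466. -261.  102.]
top drive 0.15 348 153 [ 625. -333.   95.]
top crank_grip 0.61 330 201 [ 455. -264.  107.]
top wheel_hinge 0.82 330 193 [ 483. -265.  102.]
top pointer_tip 0.78 314 178 [ 542. -217.   72.]
top tall_can 0.68 322 143 [ 640. -235.  158.]
top stain_tin 0.58 351 151 [ 631. -342.  100.]
top glass_jar 0.56 182 205 [445. 230.  81.]
top carton 0.68 150 159 [604. 344.  84.]
{'t': 1.1, 'qpos': array([-1.28999454e+00,  4.23117098e-01,  1.62990177e+00,  3.30809769e-06,
        1.08860578e+00, -1.90152150e-02]), 'qvel': array([ 0.00130399, -0.00087692,  0.00043107,  0.00138716,  0.00058613,
        0.00138664]), 'joint_torque': array([ 3.59247366e-03, -5.44592178e+01, -2.74049574e+01,  6.46544038e-02,
        1.66844105e-02, -2.14271481e-06]), 'ee_pos': array([ 184.60151403, -597.09426758,  222.66368125]), 'orientation': array([-3.10632751e+00, -4.69182340e-01,  1.99526834e-06]), 'ft_force': array([ 1.18584115, -0.02327439, -0.07848667]), 'moment': array([-0.00177825,  0.02103699, -0.01215326]), 'grasp_force': 0.0, 'width': 88.02123303038664}
```

Run:
```python
import cv2
t=cv2.imread('pics/top0.png');s=cv2.imread('pics/side0.png')
cv2.imwrite('pics/t1.png',cv2.resize(t[120:300,110:380],None,fx=2.9,fy=2.9,interpolation=cv2.INTER_CUBIC))
cv2.imwrite('pics/s1.png',cv2.resize(s[120:300,110:380],None,fx=2.9,fy=2.9,interpolation=cv2.INTER_CUBIC))
```

```text
(no output)
```

View pics/t1.png

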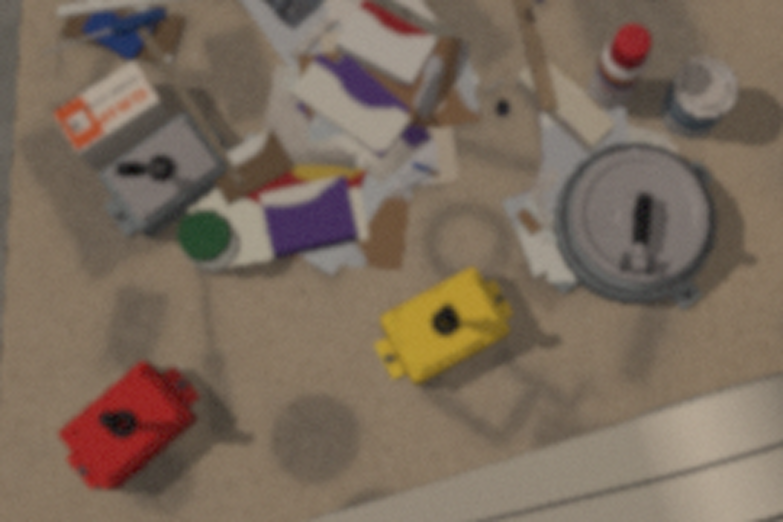

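View pics/s1.png

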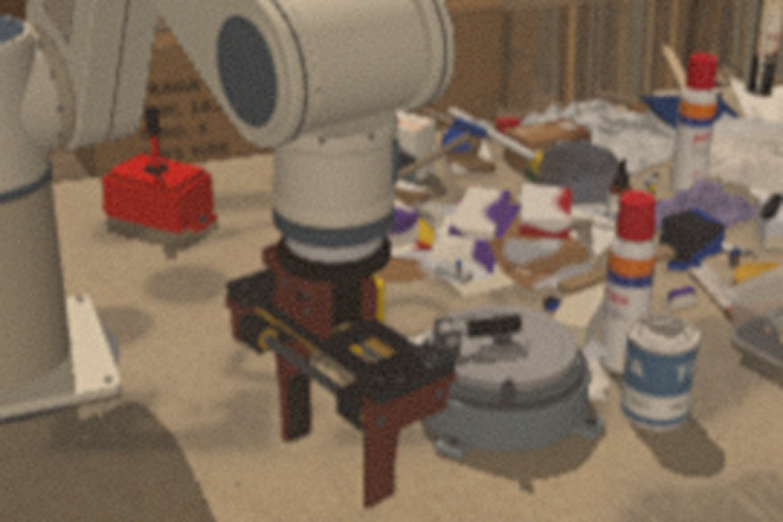

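Run:
```python
from h import *
W=np.load('top0.npy');im=cv2.imread('pics/top0.png')
x,y,z=W[...,0],W[...,1],W[...,2]
m=(abs(x-530)<110)&(abs(y-285)<120)&(z>62)&(z<77)
g=im.max(-1).astype(int)-im.min(-1)<40
P=W[m&g&(x<610)];r=cv2.minAreaRect(P[:,:2].astype(np.float32));print('box',r,cv2.boxPoints(r),np.median(P[:,2]))
m=(abs(x-530)<70)&(abs(y-285)<80)&(z>85)&(im.max(-1)<75)
for a in W[m]: print(np.round(a),end='')
print()
m=(abs(x-466)<120)&(abs(y+261)<120)&(z>66)&(z<82)
P=W[m];print('wheel',cv2.minEnclosingCircle(P[:,:2].astype(np.float32)),np.median(P[:,2]),len(P))
m=(abs(x-466)<80)&(abs(y+261)<80)&(z>87)
P=W[m];print('handle',len(P));r=cv2.minAreaRect(P[:,:2].astype(np.float32));print(r,cv2.boxPoints(r))
S=np.load('side0.npy')
# wheel rim pointer band
c=np.array([466,-261])
for n,A in(('top',W),('side',S)):
    q=np.hypot(A[...,0]-470,A[...,1]+265);mm=(q>78)&(q<105)&(A[...,2]>78)&(A[...,2]<95)
    for v,u in np.argwhere(mm): print(n,u,v,np.round(A[v,u]))
o=im[165:225,295:365];cv2.imwrite('pics/w.png',np.hstack([cv2.resize(o,(400,343),interpolation=cv2.INTER_CUBIC),cv2.resize(cv2.imread('pics/side0.png')[222:282,250:320],(400,343),interpolation=cv2.INTER_CUBIC)]))
```

```text
box ((521.6824951171875, 268.27215576171875), (217.5709228515625, 136.7969207763672), 43.868370056152344) [[395.85498 242.19415]
 [490.65576 143.57263]
 [647.51    294.35016]
 [552.7092  392.97168]] 68.99908064163115
[528. 324. 150.][528. 321. 150.][526. 316. 158.][527. 314. 152.][529. 312. 144.][529. 309. 144.][530. 306. 140.][532. 305. 133.][539. 300. 105.][541. 298.  97.][541. 295.  97.][543. 293.  90.][523. 322. 157.][524. 320. 151.][524. 317. 151.][524. 314. 152.][522. 309. 159.][526. 309. 145.][527. 307. 138.][530. 305. 128.][531. 302. 126.][533. 301. 116.][535. 300. 107.][537. 297. 100.][538. 295.  98.][539. 292.  92.][521. 326. 152.][521. 324. 149.][521. 320. 151.][520. 316. 156.][520. 313. 157.][522. 312. 146.][521. 307. 152.][526. 308. 132.][526. 305. 130.][526. 302. 129.][529. 300. 120.][531. 299. 110.][533. 297. 101.][536. 296.  91.][536. 292.  90.][536. 289.  90.][518. 323. 150.][517. 320. 153.][516. 315. 159.][517. 313. 156.][518. 311. 148.][521. 310. 138.][520. 306. 143.][523. 305. 127.][524. 302. 125.][528. 303. 107.][528. 299. 108.][532. 299.  92.][513. 319. 155.][51
[... 3513 characters left out ...]
   79.]
side 306 238 [ 551. -303.   79.]
side 306 240 [ 546. -313.   78.]
side 306 241 [ 543. -318.   78.]
side 307 243 [ 540. -330.   78.]
side 300 248 [ 507. -347.   78.]
side 294 249 [ 487. -346.   79.]
side 292 250 [ 480. -347.   78.]
side 277 251 [ 435. -337.   79.]
side 284 251 [ 450. -353.   85.]
side 285 251 [ 453. -353.   84.]
side 288 251 [ 466. -348.   78.]
side 283 252 [ 449. -349.   79.]
side 284 252 [ 448. -357.   84.]
side 285 252 [ 452. -355.   82.]
side 286 252 [ 453. -360.   85.]
side 284 253 [ 449. -355.   79.]
side 285 253 [ 451. -359.   82.]
side 286 253 [ 456. -356.   79.]
side 287 253 [ 458. -358.   79.]
side 283 254 [ 445. -358.   79.]
side 284 254 [ 448. -358.   78.]
```

View pics/w.png

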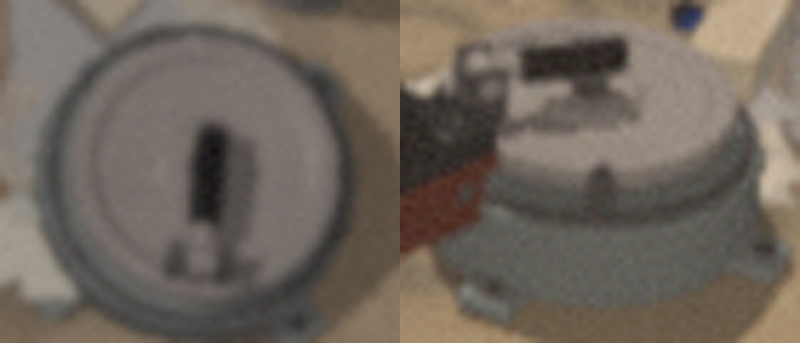

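Run:
```python
from h import *
W=np.load('top0.npy');im=cv2.imread('pics/top0.png').astype(int)
x,y,z=W[...,0],W[...,1],W[...,2]
sat=im.max(-1)-im.min(-1)
m=((abs(x-535)<85)&(abs(y-290)<85)&(z>62)&(z<78)&(sat<35)&(im.max(-1)<170)).astype(np.uint8)
m=cv2.morphologyEx(m,cv2.MORPH_OPEN,np.ones((3,3)))
n,l,s,c=cv2.connectedComponentsWithStats(m);k=1+np.argmax(s[1:,4]);P=W[l==k]
r=cv2.minAreaRect(P[:,:2].astype(np.float32));print('box',r,'\n',cv2.boxPoints(r),len(P))
G=W[(abs(x-530)<50)&(abs(y-310)<50)&(z>110)&(im.max(-1)<75)]
print('grip mean',G.mean(0),np.linalg.svd(G-G.mean(0))[2][0],G.max(0),G.min(0))
Q=W[(abs(x-475)<60)&(abs(y+268)<30)&(z>96)&(im.max(-1)<80)]
print('crank',Q.mean(0),Q.min(0),Q.max(0),np.linalg.svd(Q[:,:2]-Q[:,:2].mean(0))[2][0])
# wheel disc: light pinkish colour
m=((abs(x-482)<110)&(abs(y+268)<110)&(z>68)&(im.max(-1)>125)&(z<82)).astype(np.uint8)
m=cv2.morphologyEx(m,cv2.MORPH_OPEN,np.ones((3,3)));n,l,s,c=cv2.connectedComponentsWithStats(m);k=1+np.argmax(s[1:,4])
cn=max(cv2.findContours((l==k).astype(np.uint8),0,1)[0],key=len);h=cv2.convexHull(cn);e=cv2.fitEllipse(h);print('ell',e)
C=cams.get_calibration('top');K=np.array(C['mtx']);R=np.array(C['R']);t=np.array(C['t']).reshape(3);o=-R.T@t
def ray(u,v,zz): d=R.T@np.linalg.inv(K)@[u,v,1];return o+d*(zz-o[2])/d[2]
print('cam',o,'wheel c',ray(*e[0],76))
H=W[(abs(x-415)<22)&(abs(y+268)<30)&(z>92)];print('hinge',H.mean(0),H.min(0),H.max(0))
S=np.load('side0.npy')
```

```text
box ((543.5299682617188, 290.1187744140625), (81.31620788574219, 118.45682525634766), 39.736881256103516) 
 [[474.40186 309.67352]
 [550.1269  218.58159]
 [612.6581  270.56403]
 [536.93304 361.65594]] 595
grip mean [523.12101165 312.03294953 143.79911897] [-0.22772501  0.43308861  0.87210984] [532.97516485 326.49607076 159.28865487] [512.8137264  300.13377874 115.97121118]
crank [ 467.18787463 -268.41155748  103.85914286] [ 415.50440089 -280.63825478   96.02040708] [ 503.00459317 -246.21584751  111.29460735] [-0.99615568  0.0876006 ]
ell ((348.6180725097656, 189.97308349609375), (3.2957260608673096, 10.172505378723145), 172.7262725830078)
cam [ 151.40706577    6.77301845 1672.2499471 ] wheel c [ 499.69681829 -333.78619614   76.        ]
hinge [ 425.71102691 -263.03356966  103.32797966] [ 414.64869086 -280.63825478   92.10748933] [ 436.54212574 -245.3252269   110.93793423]
```

```bash
python3 -m creep '[0.2,0.1,0.04,0,0.25,0.3,0.04,0.4,0.25,0.3,0.04,0.4,0.25,0.3,0.04,0.6,0.3,0.5,0.04,0.9,0.3,0.5,0.04,0.9,0.3,0.5,0.04,1.2,0.3,0.5,0.04,1.2,0.3,0.5,0.04,1.2,0.3,0.5,0.04,1.2]' 1; python3 -c "
from workcell import get_obs;print(get_obs())"
```

```text
t: 1.93
ee_pos: [407.2, -253.7, 254.3]
orientation: [2.371, 2.06, 0.0]
ft_force: [1.2, -0.6, -0.1]
width: 87.6
grasp_force: 0.0
{'t': 1.9333, 'qpos': array([-5.82008646e-01,  1.66840862e-01,  1.91232369e+00,  3.52736867e-05,
        1.06170479e+00, -4.41821685e-01]), 'qvel': array([ 1.02543071e+00, -1.36300012e-01,  1.00811460e-01, -1.73803100e-04,
        2.42981604e-02, -4.73582356e-01]), 'joint_torque': array([-7.27008373e+00, -3.81842780e+01, -2.57206678e+01, -1.97925477e-02,
        2.04819487e-01,  5.87646849e-01]), 'ee_pos': array([ 407.17960765, -253.68495554,  254.31143159]), 'orientation': array([2.37106596e+00, 2.05993386e+00, 3.53377630e-04]), 'ft_force': array([ 1.16917927, -0.63561715, -0.14643096]), 'moment': array([-0.05016147, -0.07740155,  0.02426186]), 'grasp_force': 0.0, 'width': 87.59664517165761}
```

```bash
python3 -m creep '[0.11,0.56,0,0.8,0.11,0.56,0,0.8,0.11,0.56,0,0.8,0.11,0.56,0,0.8,0.11,0.56,0,0.8,0.11,0.56,0,0.8,0.11,0.56,0,0.8,0.11,0.56,0,0.8,0.11,0.56,0,0.8,0.11,0.56,0,0.8]'; python3 -m creep '[0.03,0.2,0,0,0.03,0.2,0,0,0.03,0.2,0,0,0.03,0.2,0,0,0.03,0.2,0,0,0.03,0.2,0,0]'
cat >> h.py <<'E'
def st():
    o=get_obs();r=o['orientation'];print(round(o['t'],2),'tcp',np.round(o['ee_pos'],1),'yaw',round(2*np.arctan2(r[1],r[0]),3),'f',np.round(o['ft_force'],1),'w',round(o['width'],1),'g',round(o['grasp_force'],1),'q',np.round(o['qpos'],2))
E
python3 -c "
from h import *;st()"
```

```text
t: 2.77
ee_pos: [487.0, 155.6, 254.2]
orientation: [1.389, 2.817, 0.001]
ft_force: [1.1, -1.3, -0.1]
width: 87.7
grasp_force: 0.0
t: 3.27
ee_pos: [517.5, 359.3, 253.9]
orientation: [1.385, 2.82, 0.005]
ft_force: [-0.3, 0.1, 0.6]
width: 87.3
grasp_force: 0.0
3.27 tcp [517.5 359.3 253.9] yaw 2.229 f [-0.3  0.1  0.6] w 87.3 g 0.0 q [ 0.59  0.4   1.59  0.    1.15 -0.07]
```

```bash
python3 -m creep '[0.0055,-0.046,0,0.034,0.0055,-0.046,0,0.034,0.0055,-0.046,0,0.034,0.0055,-0.046,0,0.034]';python3 -c "
from h import *;st()
im,d=snap('side','s2.png');cv2.imwrite('pics/s2c.png',cv2.resize(im[60:260,150:400,::-1],None,fx=2.4,fy=2.4,interpolation=2))
im,d=snap('top');cv2.imwrite('pics/t2c.png',cv2.resize(im[120:240,110:270,::-1],None,fx=4,fy=4,interpolation=2))"
```

```text
t: 3.6
ee_pos: [522.6, 306.9, 254.1]
orientation: [-1.345, -2.839, -0.001]
ft_force: [0.6, 0.6, 0.8]
width: 87.9
grasp_force: 0.0
3.6 tcp [522.6 306.9 254.1] yaw -4.026 f [0.6 0.6 0.8] w 87.9 g 0.0 q [ 0.51  0.36  1.65  0.    1.13 -0.17]
```

View pics/s2c.png

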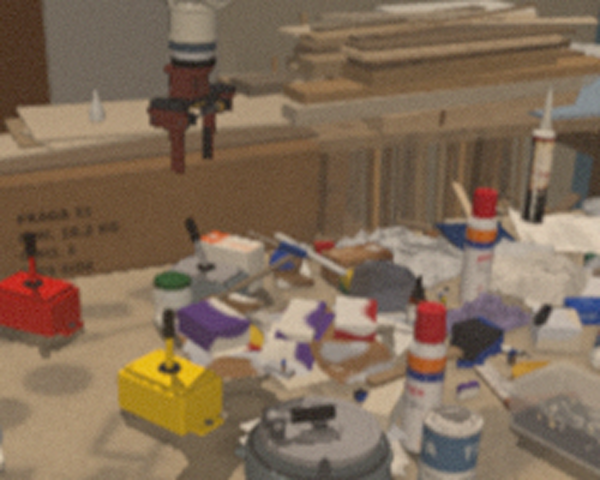

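Run:
```python
from h import *
im,d=snap('side');W=cloud('side',d);np.save('side2.npy',W);cv2.imwrite('pics/side2.png',im[...,::-1])
x,y,z=W[...,0],W[...,1],W[...,2]
G=W[(abs(x-525)<50)&(abs(y-310)<50)&(z>110)&(z<180)&(im.max(-1)<80)]
print(len(G),G.mean(0),G.min(0),G.max(0));st()
Q=W[(abs(x-470)<80)&(abs(y+268)<50)&(z>90)&(z<120)&(im.max(-1)<80)];print(Q.mean(0),np.linalg.svd(Q[:,:2]-Q[:,:2].mean(0))[2][0],Q.min(0),Q.max(0))
# pointer: pts in band
q=np.hypot(x-482,y+269);m=(q>80)&(q<100)&(z>80)&(z<92);print(np.round(W[m]))
```

```text
36 [522.05634418 308.10178742 139.72318214] [513.39323108 299.03919936 120.08616002] [532.66036227 324.92000754 155.82251228]
3.75 tcp [522.6 307.7 254.1] yaw 2.259 f [ 0.2  1.1 -0.5] w 87.8 g 0.0 q [ 0.51  0.36  1.65  0.    1.13 -0.18]
[ 470.45365194 -275.95370525  100.82157725] [-0.99842077  0.05617794] [ 411.7119881  -283.81506192   90.38905166] [ 505.03939028 -249.25111258  107.62948387]
[[ 450. -353.   85.]
 [ 453. -353.   84.]
 [ 448. -351.   81.]
 [ 448. -357.   85.]
 [ 452. -356.   83.]
 [ 455. -357.   83.]
 [ 448. -358.   82.]
 [ 452. -362.   83.]
 [ 449. -363.   81.]]
```

```bash
python3 -m creep '[0.0005,0.006,-0.137,0,0.0005,0.006,-0.137,0,0.0005,0.006,-0.137,0,0.0005,0.006,-0.137,0,0.0005,0.006,-0.137,0,0.0005,0.006,-0.137,0,0.0005,0.006,-0.137,0]';python3 -c "
from h import *;st()
im,d=snap('side','s3.png');cv2.imwrite('pics/s3c.png',cv2.resize(im[100:220,170:300,::-1],None,fx=4.5,fy=4.5,interpolation=2))"
```

```text
t: 4.33
ee_pos: [524.5, 314.4, 119.3]
orientation: [1.341, 2.839, 0.005]
ft_force: [-0.2, 0.3, 0.2]
width: 88.0
grasp_force: 0.0
4.33 tcp [524.5 314.4 119.3] yaw 2.259 f [-0.2  0.3  0.2] w 88.0 g 0.0 q [ 0.52  0.53  1.73  0.    0.88 -0.17]
```

View pics/s3c.png

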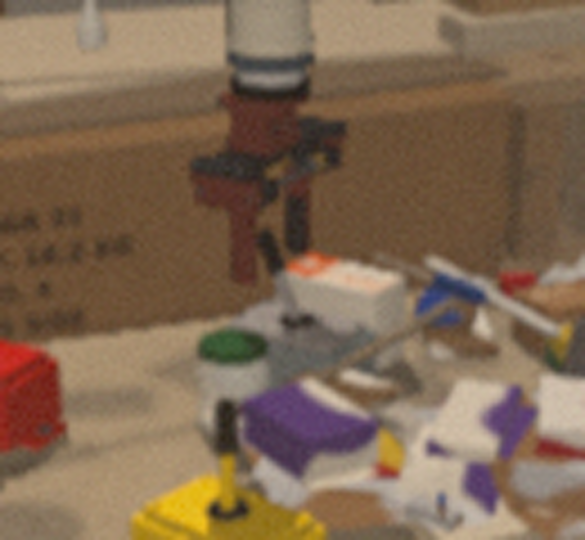

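```bash
python3 -m creep '[0,0,0,0,0,0,0,0,0,0,0,0,0,0,0,0,0,0,0,0,0,0,0,0,0,0,0,0,0,0,0,0]' 0;python3 -c "
from h import *;st()"
```

```text
t: 5.05
ee_pos: [522.9, 313.3, 116.8]
orientation: [-1.342, -2.84, 0.0]
ft_force: [0.3, 0.4, 0.4]
width: 37.7
grasp_force: 0.0
5.05 tcp [522.9 313.3 116.8] yaw -4.024 f [0.3 0.4 0.4] w 37.7 g 0.0 q [ 0.52  0.54  1.73 -0.    0.88 -0.17]
```

```bash
python3 -m creep '[0,0,0,0,0,0,0,0,0,0,0,0,0,0,0,0,0,0,0,0,0,0,0,0,0,0,0,0]';python3 -c "
from h import *;st()"
```

```text
t: 5.63
ee_pos: [524.7, 314.4, 117.1]
orientation: [1.342, 2.838, 0.005]
ft_force: [7.0, 3.1, -4.6]
width: 17.5
grasp_force: 30.0
5.63 tcp [524.7 314.4 117.1] yaw 2.258 f [ 7.   3.1 -4.6] w 17.5 g 30.0 q [ 0.52  0.54  1.73  0.    0.87 -0.17]
```

```bash
python3 -m creep '[0.0035,-0.0015,0.001,0,0.0055,-0.0038,0.0023,0,0.0075,-0.0062,0.0035,0,0.0095,-0.0085,0.0045,0,0.0115,-0.011,0.0053,0,0.0135,-0.0135,0.006,0,0.0153,-0.016,0.0065,0,0.0172,-0.0183,0.007,0,0.019,-0.0205,0.007,0,0.021,-0.0225,0.007,0]';python3 -m creep '[0,0,0,0,0,0,0,0,0,0,0,0]';python3 -c "
from h import *;st()"
```

```text
t: 6.47
ee_pos: [542.7, 292.3, 123.6]
orientation: [-1.342, -2.837, -0.001]
ft_force: [-5.0, 7.7, 0.1]
width: 16.7
grasp_force: 29.9
t: 6.72
ee_pos: [543.6, 291.1, 123.7]
orientation: [-1.342, -2.839, -0.0]
ft_force: [-1.6, 2.8, -2.3]
width: 15.9
grasp_force: 30.1
6.72 tcp [543.6 291.1 123.7] yaw -4.025 f [-1.6  2.8 -2.3] w 15.9 g 30.1 q [ 0.47  0.53  1.71  0.    0.9  -0.22]
```

```bash
python3 -c "
from h import *
im,d=snap('side','s4.png');a=cv2.resize(im[110:190,200:280,::-1],(400,400),interpolation=2)
im,d=snap('top');b=cv2.resize(im[140:220,130:210,::-1],(400,400),interpolation=2)
cv2.imwrite('pics/s4c.png',np.hstack([a,b]));st()"
```

```text
6.82 tcp [543.6 291.1 123.7] yaw -4.025 f [-1.5  4.1 -1.8] w 16.4 g 30.1 q [ 0.47  0.53  1.71  0.    0.9  -0.22]
```

View pics/s4c.png

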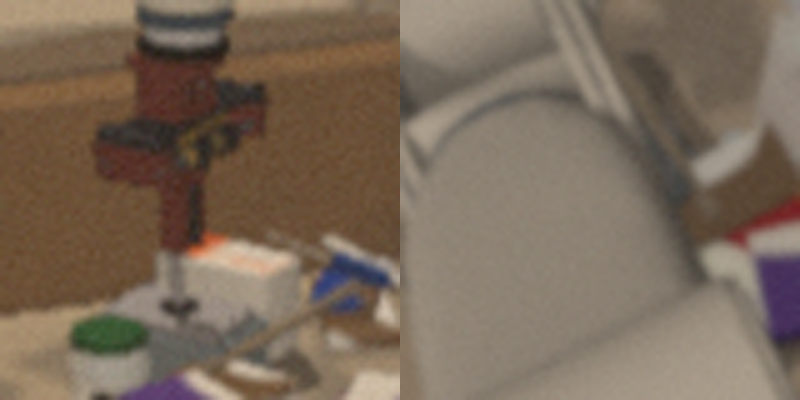

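Run:
```python
from h import *
im=cv2.imread('pics/s4.png')[...,::-1]
a=proj('side',[544,290,70]);b=proj('side',[544,290,118]);print('vertical',a,b,(a-[200,110])*5,(b-[200,110])*5)
c=proj('side',[544-.1*48*.639,290+.1*48*.769,118]);print('0.1 lean',(c-[200,110])*5)
im,d=snap('side');W=cloud('side',d);u=np.array([-.639,.769])
x,y,z=W[...,0],W[...,1],W[...,2]
m=(abs(x-540)<30)&(abs(y-295)<30)&(z>75)&(z<120)
for v,uu in np.argwhere(m): print(uu,v,np.round(W[v,uu]),round((W[v,uu,:2]-[544,290])@u,1),im[v,uu])
```

```text
vertical [235.92160955 171.6298915 ] [235.93995424 161.02352729] [179.60804773 308.14945749] [179.69977122 255.11763647]
0.1 lean [174.7145005  254.06968854]
233 161 [532. 293. 119.] 9.8 [131 119 106]
233 162 [534. 298. 112.] 12.6 [131 122 105]
234 162 [534. 286. 117.] 3.3 [117 107  99]
235 162 [540. 290. 114.] 2.6 [114 104  94]
233 163 [532. 293. 110.] 10.0 [135 123 110]
234 163 [535. 289. 111.] 4.8 [117 109  99]
235 163 [538. 285. 112.] -0.2 [119 104  97]
233 164 [533. 297. 104.] 12.0 [137 125 110]
234 164 [536. 291. 105.] 6.2 [119 107  97]
235 164 [541. 294. 104.] 4.8 [118 110 101]
234 165 [537. 295.  99.] 8.2 [122 110  99]
235 165 [540. 292. 100.] 3.5 [116 107  97]
234 166 [536. 290.  97.] 5.8 [120 112 102]
235 166 [535. 278. 101.] -3.4 [117 107  97]
236 166 [544. 289.  96.] -0.5 [125 116 104]
234 167 [535. 290.  92.] 5.6 [124 114 105]
235 167 [538. 284.  94.] -0.4 [119 106  99]
236 167 [541. 281.  95.] -5.2 [123 113 104]
234 168 [535. 290.  88.] 5.7 [130 120 110]
235 168 [540. 291.  87.] 3.1 [118 105  99]
236 168 [544. 288.  87.] -1.2 [125 116 104]
234 169 [535. 289.  84.] 5.2 [112 105  93]
235 169 [538. 286.  84.] 0.5 [116 108  96]
236 169 [546. 295.  80.] 2.3 [116 104  96]
233 170 [533. 296.  77.] 11.4 [78 73 65]
234 170 [536. 291.  78.] 6.3 [81 73 65]
235 170 [538. 285.  80.] 0.1 [105  94  87]
236 170 [542. 284.  80.] -3.5 [99 87 82]
238 171 [550. 281.  75.] -10.5 [68 61 55]
237 172 [542. 273.  75.] -12.1 [78 67 60]
```

```bash
python3 -m creep '[0.0016,-0.0019,0,0,0.0016,-0.0019,0,0,0.0016,-0.0019,0,0]';python3 -m creep '[0.0016,-0.0019,0,0,0.0016,-0.0019,0,0,0.0016,-0.0019,0,0]';python3 -m creep '[0.0013,-0.0015,0,0,0.0013,-0.0015,0,0,0.0013,-0.0015,0,0]';python3 - <<'E'
from h import *
im,d=snap('side','s5.png');st()
g=im[155:172,228:244].sum(-1)//3
for i,r in enumerate(g): print(155+i,*r)
E
```

```text
t: 7.12
ee_pos: [546.4, 288.1, 124.1]
orientation: [1.341, 2.839, -0.001]
ft_force: [-0.6, -0.2, 1.2]
width: 2.1
grasp_force: 0.2
t: 7.37
ee_pos: [547.5, 286.9, 124.1]
orientation: [1.342, 2.84, 0.0]
ft_force: [0.5, -0.3, -0.0]
width: 0.7
grasp_force: 0.0
t: 7.62
ee_pos: [548.6, 285.5, 123.9]
orientation: [1.342, 2.84, 0.0]
ft_force: [-1.2, -0.4, -0.1]
width: 0.3
grasp_force: 0.0
7.67 tcp [548.5 285.5 123.9] yaw 2.259 f [-0.  -0.3  0.5] w 0.4 g 0.0 q [ 0.46  0.54  1.71 -0.    0.9  -0.23]
155 77 73 55 40 41 46 58 60 58 60 62 57 57 54 76 78
156 81 78 64 41 42 40 46 52 58 59 56 60 57 55 77 83
157 81 83 69 57 45 42 42 56 54 61 55 50 60 74 87 105
158 86 82 75 55 40 34 44 58 60 55 54 54 58 88 110 137
159 81 73 75 61 46 51 60 72 78 69 62 62 71 111 141 161
160 79 84 81 79 78 82 91 110 122 109 91 101 122 150 168 179
161 84 79 90 102 106 102 105 130 144 137 138 145 169 175 183 187
162 79 80 82 105 110 114 110 125 140 150 154 161 171 175 183 182
163 82 74 87 106 113 109 106 121 138 145 147 148 152 154 158 166
164 73 76 82 104 120 111 110 113 131 141 146 146 145 144 147 148
165 79 78 85 109 127 116 110 110 131 145 143 144 147 143 147 145
166 83 97 98 120 134 121 113 112 129 141 146 144 143 144 148 146
167 116 119 123 135 136 120 111 110 117 139 141 145 140 145 142 142
168 140 136 141 136 143 118 110 110 117 132 139 144 145 143 143 144
169 138 140 142 136 119 99 100 109 108 109 112 126 140 141 142 144
170 135 141 140 127 92 71 81 94 85 70 74 101 134 137 142 140
171 141 140 135 124 86 53 55 66 66 55 62 88 127 141 140 139
```

```bash
python3 -m creep '[0,0,0.04,0,0,0,0.075,0,-0.013,0.015,0.075,-1.57,-0.013,0.015,0.075,-1.57,-0.013,0.015,0.075,-1.57,-0.013,0.015,0.075,-1.57,-0.013,0.015,0.075,-1.57,-0.013,0.015,0.075,-1.57,-0.013,0.015,0.075,-1.57,-0.013,0.015,0.075,-1.57]' 1;python3 -m creep '[0,0,0,-0.35,0,0,0,-0.35,0,0,0,-0.35,0,0,0,-0.35,0,0,0,-0.35,0,0,0,-0.35]';python3 - <<'E'
from h import *
im,d=snap('side','s6.png');st();W=cloud('side',d)
x,y,z=W[...,0],W[...,1],W[...,2];u=np.array([-.639,.769])
m=(abs(x-530)<40)&(abs(y-300)<40)&(z>112)&(z<170)&(im.max(-1)<90)
G=W[m];print(len(G),G.mean(0),(G[:,:2].mean(0)-[543.5,290])@u)
for v in range(145,172):
  r=m[v];print(v,np.flatnonzero(r),np.round(np.nanmean(W[v][r],0)) if r.any() else im[v,228:242].sum(-1)//3)
E
```

```text
t: 8.5
ee_pos: [535.4, 300.6, 198.9]
orientation: [-2.545, -1.842, 0.0]
ft_force: [-0.3, -0.1, -0.1]
width: 63.8
grasp_force: 0.0
t: 9.0
ee_pos: [535.4, 300.6, 198.9]
orientation: [-2.821, -1.383, 0.0]
ft_force: [-0.5, -0.3, 0.0]
width: 87.2
grasp_force: 0.0
9.05 tcp [535.4 300.6 198.9] yaw -5.372 f [ 0.2  0.5 -1.1] w 87.7 g 0.0 q [0.49 0.43 1.67 0.   1.03 1.15]
37 [529.19910624 298.9146889  143.26760116] 15.99366687737552
145 [] [82 84 78 80 84 82 83 81 74 78 82 81 78 80]
146 [] [83 82 75 80 81 81 77 78 81 77 81 79 80 77]
147 [] [83 81 79 83 76 80 78 82 82 82 82 77 78 78]
148 [] [81 77 81 75 80 80 80 81 79 81 84 77 80 77]
149 [] [81 80 80 78 79 76 83 78 80 83 78 77 78 74]
150 [] [82 81 68 65 63 65 79 78 76 80 81 78 86 76]
151 [230 231 232 233] [529. 304. 160.]
152 [230 231 232 233] [529. 303. 156.]
153 [230 231 232 233] [527. 298. 153.]
154 [230 231 232 233] [529. 302. 147.]
155 [230 231 232 233] [528. 300. 143.]
156 [230 231 232 233 234] [530. 298. 139.]
157 [231 232 233 234] [531. 295. 136.]
158 [231 232 233 234] [531. 297. 131.]
159 [231 232 233] [528. 294. 128.]
160 [233] [533. 295. 122.]
161 [] [ 82  79  84 103 103 106 109 131 152 150 149 158 171 179]
162 [] [ 83  79  86 105 113 111 109 121 140 147 154 161 172 177]
163 [] [ 82  81  87 106 115 109 110 114 135 142 146 149 152 157]
164 [] [ 79  81  83 105 119 107 112 117 137 145 147 144 143 142]
165 [] [ 79  75  85 110 127 117 113 110 133 142 145 141 147 151]
166 [] [ 83  92 101 120 137 122 111 111 130 143 140 146 146 148]
167 [] [111 123 124 138 137 122 111 112 120 138 145 145 141 143]
168 [] [138 141 136 137 137 118 111 112 117 134 138 139 146 149]
169 [] [139 139 139 140 120  98 102 106 110 110 110 125 140 142]
170 [] [139 141 143 130  90  68  80  94  89  72  69 100 133 140]
171 [] [142 137 137 123  85  59  58  66  64  57  62  89 131 142]
```

```bash
python3 -m creep '[0,0,0,-0.11,0,0,0,-0.22,0,0,-0.04,-0.22,0,0,-0.079,-0.22,0,0,-0.079,-0.22,0,0,-0.079,-0.22]' 1;python3 -m creep '[0,0,0,0,0,0,0,0,0,0,0,0,0,0,0,0,0,0,0,0,0,0,0,0,0,0,0,0,0,0,0,0,0,0,0,0,0,0,0,0]' 0;python3 -m creep '[0,0,0,0,0,0,0,0,0,0,0,0,0,0,0,0]'; python3 -c "
from h import *;st()"
```

```text
t: 9.55
ee_pos: [534.0, 299.8, 118.4]
orientation: [2.956, 1.062, -0.008]
ft_force: [0.0, 0.0, -0.1]
width: 87.9
grasp_force: 0.0
t: 10.38
ee_pos: [535.0, 301.6, 120.5]
orientation: [-2.956, -1.06, -0.0]
ft_force: [-2.5, 3.1, 3.1]
width: 24.5
grasp_force: 1.8
t: 10.72
ee_pos: [536.8, 299.4, 120.5]
orientation: [2.954, 1.061, 0.003]
ft_force: [2.9, -6.2, 4.7]
width: 20.4
grasp_force: 30.0
10.72 tcp [536.8 299.4 120.5] yaw 0.69 f [ 2.9 -6.2  4.7] w 20.4 g 30.0 q [ 0.49  0.54  1.72 -0.    0.89  1.37]
```

```bash
for i in 1 2 3; do python3 -m creep '[0.001,-0.0012,0,0,0.0019,-0.0023,0.0003,0,0.0019,-0.0023,0.0003,0,0.0019,-0.0023,0.0003,0]'; done
```

```text
t: 11.05
ee_pos: [539.2, 296.3, 120.3]
orientation: [2.953, 1.061, 0.003]
ft_force: [5.4, -7.6, 0.4]
width: 18.7
grasp_force: 30.0
t: 11.38
ee_pos: [540.5, 294.4, 120.2]
orientation: [2.954, 1.06, 0.002]
ft_force: [5.5, -6.3, -2.9]
width: 17.8
grasp_force: 30.0
t: 11.72
ee_pos: [541.2, 293.6, 120.4]
orientation: [2.957, 1.061, -0.0]
ft_force: [1.4, 0.8, -5.9]
width: 17.4
grasp_force: 30.0
```

```bash
python3 -m creep '[0.0006,-0.0007,0,0,0.0006,-0.0007,0,0,0.0006,-0.0007,0,0]'; python3 -m creep '[0,0,0,0,0,0,0,0,0,0,0,0,0,0,0,0,0,0,0,0,0,0,0,0,0,0,0,0,0,0,0,0]' 0.7; python3 -m creep '[0,0,0.04,0,0,0,0.08,0,0,0,0.12,0,0,0,0.14,0,0,0,0.14,0,0,0,0.14,0]' 1;python3 - <<'E'
from h import *
im,d=snap('side','s7.png');st();W=cloud('side',d)
x,y,z=W[...,0],W[...,1],W[...,2];u=np.array([-.639,.769])
m=(abs(x-535)<40)&(abs(y-295)<40)&(z>112)&(z<175)&(im.max(-1)<90)
for v in range(145,163):
  r=m[v]
  if r.any(): print(v,np.flatnonzero(r),np.round(np.nanmean(W[v][r],0)))
print(np.round([proj('side',[541.5,293,k]) for k in(70,100,120,150)],1))
E
```

```text
t: 11.97
ee_pos: [541.3, 293.3, 120.4]
orientation: [-2.957, -1.06, 0.001]
ft_force: [0.8, 4.0, -8.1]
width: 17.7
grasp_force: 30.0
t: 12.63
ee_pos: [541.8, 292.9, 120.9]
orientation: [2.957, 1.061, 0.0]
ft_force: [-0.3, -0.2, 1.2]
width: 61.4
grasp_force: 0.0
t: 13.13
ee_pos: [542.3, 293.2, 262.1]
orientation: [-2.957, -1.061, -0.004]
ft_force: [-0.6, 0.1, -0.2]
width: 87.7
grasp_force: 0.0
13.18 tcp [541.4 292.7 260.4] yaw 0.689 f [-0.2 -0.1 -1.2] w 87.8 g 0.0 q [ 0.48  0.37  1.62 -0.    1.15  1.36]
151 [234 235 236 237] [543. 293. 161.]
152 [234 235 236 237] [540. 286. 160.]
153 [234 235 236 237] [539. 283. 157.]
154 [234 235 236 237] [541. 287. 151.]
155 [234 235 236 237] [539. 282. 148.]
156 [234 235 236 237] [539. 283. 143.]
157 [234 235 236 237] [540. 284. 138.]
158 [234 235 236] [537. 283. 135.]
159 [234 235 236] [538. 285. 129.]
160 [235] [535. 278. 128.]
[[235.1 171.5]
 [235.1 164.9]
 [235.1 160.4]
 [235.1 153.6]]
```

Run:
```python
from h import *
def ray(n,u,v,zz):
    C=cams.get_calibration(n);K=np.array(C['mtx']);R=np.array(C['R']);o=-R.T@np.array(C['t']).reshape(3)
    d=R.T@np.linalg.inv(K)@[u,v,1];return (o+d*(zz-o[2])/d[2])[:2]
for n,f,w in(('top','top0.png','top0.npy'),('side','side2.png','side2.npy')):
    im=cv2.imread('pics/'+f);W=np.load(w);x,y,z=W[...,0],W[...,1],W[...,2]
    m=((abs(x-470)<50)&(abs(y+270)<40)&(z>88)&(z<115)&(im.max(-1)<75)&(x>433)).astype(np.uint8)
    k,l,s,c=cv2.connectedComponentsWithStats(m);k=1+np.argmax(s[1:,4])
    vu=np.argwhere(l==k)[:,::-1].astype(np.float32);ce=vu.mean(0);D=np.linalg.svd(vu-ce)[2][0]
    t=(vu-ce)@D;e=[ce+D*(t.min()-.3),ce+D*(t.max()+.3)];E=[ray(n,*q,96) for q in e];
    if E[0][0]>E[1][0]:E=E[::-1]
    dd=E[1]-E[0];L=np.linalg.norm(dd);dd/=L;a=E[0]-21*dd;b=E[1]-81*dd
    print(n,len(vu),ce,'ends',np.round(E,1),'L',L,'yaw',np.arctan2(dd[1],dd[0]),'hinge',a,b,'axis',(a+b)/2+62*dd)
    print(' bbox',boxes_of(n,'pointer_tip')[:2] if n=='top' else '')
for n,u,v in(('top',355.5,202.7),('side',284.7,251)): print(n,'ptr',ray(n,u,v,86))
# wheel disc circle from top: edge of pinkish disc
im=cv2.imread('pics/top0.png');p=im[165:225,295:365].astype(int);print('disc/col sample',p[29,::3].sum(-1)//3)
```

```text
top 95 [331.22104 195.32631] ends [[ 446.7 -266.3]
 [ 506.7 -274.3]] L 60.53923231605804 yaw -0.13361355960030333 hinge [ 425.93116226 -263.45842178] [ 426.46558839 -263.53025634] axis [ 487.6457681  -271.75375316]
 bbox [{'centre': [355.4, 203.0], 'score': 0.57}, {'centre': [330.4, 199.1], 'score': 0.22}]
side 96 [280.04166 232.16667] ends [[ 449.2 -263.9]
 [ 504.8 -273.6]] L 56.433212623225046 yaw -0.172644316790338 hinge [ 428.4824176  -260.28289875] [ 424.96865427 -259.67016764] axis [ 487.80384083 -270.62738627]
 bbox 
top ptr [ 453.73430528 -353.2069148 ]
side ptr [ 451.31608541 -355.18600825]
disc/col sample [127 127 102  71 104 104 111 112 114 122 114  69  25  55  81  99 115 115
 123 107  56  74  79  83]
```

```bash
python3 -m creep '[-0.03,-0.3,0,0.1,-0.03,-0.3,0,0.3,-0.03,-0.3,0,0.3,-0.03,-0.3,0,0.3,-0.03,-0.3,0,0.3,-0.03,-0.3,0,0.3,-0.03,-0.3,0,0.3,-0.03,-0.3,0,0.3]' 1; python3 -c "
from h import *
im,d=snap('top','t8.png');np.save('top8.npy',cloud('top',d));st()"
```

```text
t: 13.9
ee_pos: [509.7, -11.3, 258.8]
orientation: [-2.767, -1.486, 0.007]
ft_force: [-0.0, 0.9, -0.4]
width: 87.8
grasp_force: 0.0
13.95 tcp [510.1 -10.9 259. ] yaw -5.298 f [-0.3 -0.9  0.3] w 87.8 g 0.0 q [-0.04  0.21  1.84 -0.    1.09  0.54]
```

```bash
python3 -m creep '[-0.025,-0.26,0,-1.125,-0.025,-0.26,0,-1.125,-0.025,-0.26,0,-1.125,-0.025,-0.26,0,-1.125,-0.025,-0.26,0,-1.125,-0.025,-0.26,0,-1.125,-0.025,-0.26,0,-1.125,-0.025,-0.26,-0.05,-1.125,-0.025,-0.26,-0.05,-1.125,-0.025,-0.26,-0.05,-1.125]' 1;python3 -m creep '[0,0,-0.02,0,0,0,-0.02,0,0,0,-0.02,0]'; python3 -c "
from h import *
st()"
```

```text
t: 14.78
ee_pos: [484.8, -265.1, 206.4]
orientation: [-3.13, 0.221, 0.011]
ft_force: [-0.4, 0.9, 0.2]
width: 87.9
grasp_force: 0.0
t: 15.03
ee_pos: [486.8, -266.0, 190.3]
orientation: [-3.134, 0.208, 0.003]
ft_force: [0.8, -0.4, 0.1]
width: 87.7
grasp_force: 0.0
15.03 tcp [ 486.8 -266.   190.3] yaw 6.151 f [ 0.8 -0.4  0.1] w 87.7 g 0.0 q [-0.52  0.36  1.81  0.    0.97  1.18]
```

```bash
python3 -m creep '[-0.0013,-0.0044,-0.04,0,-0.0013,-0.0044,-0.08,0,-0.0013,-0.0044,-0.105,0,-0.0013,-0.0044,-0.105,0,-0.0013,-0.0044,-0.105,0,-0.0013,-0.0044,-0.105,0]' ;python3 - <<'E'
from h import *
st();im,d=snap('side','s9.png');cv2.imwrite('pics/s9c.png',cv2.resize(im[180:270,235:345,::-1],None,fx=5,fy=5,interpolation=2))
E
```

```text
t: 15.53
ee_pos: [487.0, -272.0, 87.8]
orientation: [3.133, -0.212, 0.004]
ft_force: [0.6, -1.1, 0.1]
width: 87.9
grasp_force: 0.0
15.53 tcp [ 487.  -272.    87.8] yaw -0.135 f [ 0.6 -1.1  0.1] w 87.9 g 0.0 q [-0.53  0.52  1.86  0.    0.76  1.18]
```

View pics/s9c.png

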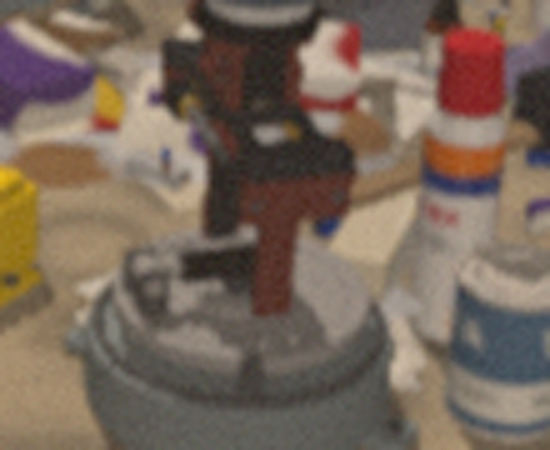

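```bash
python3 -m creep '[0,0,-0.003,0,0,0,-0.003,0,0,0,-0.003,0,0,0,-0.003,0,0,0,-0.003,0,0,0,-0.003,0,0,0,-0.003,0,0,0,-0.003,0,0,0,-0.003,0,0,0,-0.003,0]' 0;python3 -m creep '[0,0,0,0,0,0,0,0,0,0,0,0,0,0,0,0,0,0,0,0]'; python3 -c "
from h import *
st()"
```

```text
t: 16.42
ee_pos: [485.5, -271.4, 82.8]
orientation: [-3.134, 0.214, 0.0]
ft_force: [-0.6, -0.2, -0.4]
width: 24.7
grasp_force: 0.0
t: 16.83
ee_pos: [485.6, -270.2, 82.7]
orientation: [-3.132, 0.214, 0.0]
ft_force: [3.2, 6.0, 1.4]
width: 19.2
grasp_force: 30.0
16.83 tcp [ 485.6 -270.2   82.7] yaw 6.147 f [3.2 6.  1.4] w 19.2 g 30.0 q [-0.53  0.52  1.87  0.    0.75  1.18]
```

```bash
python3 -m creep '[-0.0003,0.0011,0.006,0,-0.0012,0.0012,0.0119,0,-0.0027,0.0014,0.0177,0,-0.0047,0.0017,0.0234,0,-0.0073,0.002,0.0288,0,-0.0104,0.0025,0.0339,0,-0.014,0.003,0.0387,0,-0.018,0.0035,0.043,0,-0.018,0.0035,0.043,0]'; python3 -c "
from h import *
st()"
```

```text
t: 17.58
ee_pos: [466.8, -267.6, 126.7]
orientation: [-3.134, 0.214, -0.0]
ft_force: [-1.4, 4.8, -4.0]
width: 19.1
grasp_force: 30.0
17.58 tcp [ 466.8 -267.6  126.7] yaw 6.147 f [-1.4  4.8 -4. ] w 19.1 g 30.0 q [-0.54  0.43  1.89  0.    0.82  1.16]
```

```bash
python3 -m creep '[-0.0045,0.001,0.004,0,-0.0093,0.0018,0.0074,0,-0.0145,0.0025,0.0104,0,-0.0199,0.0033,0.0129,0,-0.0255,0.0041,0.0148,0,-0.0313,0.0049,0.0161,0,-0.0372,0.0058,0.0168,0,-0.0432,0.0066,0.017,0,-0.0442,0.0066,0.017,0,-0.0442,0.0066,0.017,0]'
python3 - <<'E'
from h import *
st();im,d=snap('side','s10.png');cv2.imwrite('pics/s10c.png',cv2.resize(im[160:270,235:345,::-1],None,fx=5,fy=5,interpolation=2))
E
```

```text
t: 18.42
ee_pos: [422.5, -261.6, 143.2]
orientation: [3.134, -0.214, -0.001]
ft_force: [-0.8, -0.6, 1.7]
width: 0.5
grasp_force: 0.3
18.42 tcp [ 422.5 -261.6  143.2] yaw -0.136 f [-0.8 -0.6  1.7] w 0.5 g 0.3 q [-0.58  0.35  1.97 -0.    0.82  1.13]
```

View pics/s10c.png

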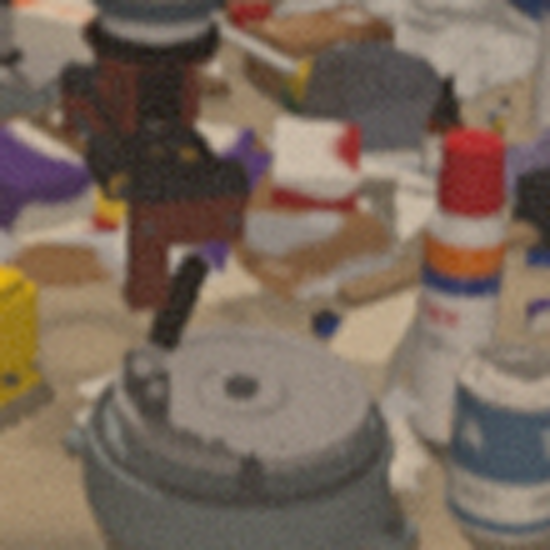

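```bash
python3 -m creep '[0,0,0.04,0,0,0,0.055,0,0.04,-0.0055,0.055,0,0.08,-0.011,0.055,0,0.09,-0.0125,0.055,0,0.09,-0.0125,0.02,0,0.09,-0.0125,-0.007,0,0.09,-0.0125,-0.007,0,0.09,-0.0125,-0.007,0]' 0; python3 -m creep '[-0.01,0.0014,0,0,-0.02,0.0028,0,0,-0.03,0.0042,0,0,-0.038,0.0053,0,0,-0.046,0.0064,0,0,-0.053,0.0074,0,0,-0.058,0.0081,0,0,-0.062,0.0087,0,0,-0.064,0.009,0,0,-0.064,0.009,0,0]';python3 -c "
from h import *
st()"
```

```text
t: 19.22
ee_pos: [511.9, -273.2, 134.4]
orientation: [-3.133, 0.214, 0.006]
ft_force: [0.0, -0.3, 0.7]
width: 0.5
grasp_force: 0.0
t: 20.05
ee_pos: [448.4, -264.5, 135.5]
orientation: [-3.134, 0.214, 0.002]
ft_force: [-0.3, -0.5, -0.2]
width: 0.4
grasp_force: 0.0
20.05 tcp [ 448.4 -264.5  135.5] yaw 6.147 f [-0.3 -0.5 -0.2] w 0.4 g 0.0 q [-0.56  0.4   1.92 -0.    0.82  1.15]
```

```bash
python3 -m creep '[-0.002,0.0003,0,0,-0.004,0.0006,0,0,-0.004,0.0006,0,0,-0.004,0.0006,0,0]';python3 -m creep '[-0.002,0.0003,0,0,-0.003,0.0004,0,0,-0.003,0.0004,0,0,-0.003,0.0004,0,0]'
python3 - <<'E'
from h import *
im,d=snap('side','s11.png');st();W=cloud('side',d);x,y,z=W[...,0],W[...,1],W[...,2]
m=(abs(x-440)<45)&(abs(y+265)<40)&(z>100)&(z<200)&(im.max(-1)<70)
for v in range(195,245):
  r=m[v]
  if r.any(): print(v,np.flatnonzero(r),np.round(np.nanmean(W[v][r],0)))
print(np.round([proj('side',[426,-262,k]) for k in(96,117,177)],1))
E
```

```text
t: 20.38
ee_pos: [446.1, -264.4, 135.8]
orientation: [3.134, -0.214, 0.002]
ft_force: [4.5, -0.1, -2.4]
width: 0.5
grasp_force: 2.3
t: 20.72
ee_pos: [445.6, -264.5, 136.0]
orientation: [3.133, -0.214, 0.01]
ft_force: [14.2, -0.9, -10.8]
width: 0.7
grasp_force: 7.1
20.77 tcp [ 445.6 -264.5  136. ] yaw -0.137 f [ 14.7   0.4 -10.4] w 0.5 g 7.1 q [-0.56  0.39  1.93  0.    0.81  1.15]
211 [267 268] [ 434. -266.  176.]
212 [263 264 265 266 267 268] [ 426. -270.  176.]
213 [263 264 265 266 267 268] [ 425. -271.  174.]
214 [263 264 265 266 267 268] [ 425. -272.  171.]
215 [263 264 265 266 267 268] [ 424. -275.  169.]
216 [262 263 264 265 266 267 268] [ 424. -271.  164.]
217 [262 263 264 265 266 267] [ 422. -271.  161.]
218 [262 263 264 265 266 267] [ 422. -272.  158.]
219 [262 263 264 265 266 267] [ 421. -273.  156.]
220 [262 263 264 265 266 267] [ 421. -273.  152.]
221 [263 264 265 266 267] [ 424. -273.  148.]
222 [262 263 264 265 266 267] [ 422. -272.  144.]
223 [262 263 264 265 266 267] [ 422. -273.  142.]
224 [262 263 264 265 266] [ 421. -273.  138.]
225 [262 263 264 265 266] [ 421. -272.  135.]
226 [262 263 264 265 266] [ 421. -272.  131.]
227 [262 263 264 265 266] [ 421. -273.  128.]
228 [263 264 265 266] [ 423. -272.  124.]
[[263.8 234.2]
 [264.  228.2]
 [264.6 210.7]]
```

```bash
python3 -m creep '[0.02,-0.0028,0,0,0.02,-0.0028,0.04,0,0.02,-0.0028,0.065,0,0.01,0,0.065,0,-0.018,0.0015,0.065,0,-0.018,0.0015,0.065,0,-0.018,0.0015,0.065,0,-0.018,0.0015,0.065,0]' 1;python3 -m creep '[0,0,0,0,0,0,0,0,0,0,0,0]'; python3 -c "
from h import *
st()"
```

```text
t: 21.43
ee_pos: [424.2, -262.4, 200.7]
orientation: [-3.134, 0.214, 0.0]
ft_force: [-0.0, -0.2, 0.2]
width: 50.3
grasp_force: 0.0
t: 21.68
ee_pos: [424.7, -262.4, 200.6]
orientation: [-3.134, 0.213, 0.0]
ft_force: [-0.4, -0.8, -0.1]
width: 70.2
grasp_force: 0.0
21.68 tcp [ 424.7 -262.4  200.6] yaw 6.147 f [-0.4 -0.8 -0.1] w 70.2 g 0.0 q [-0.58  0.27  1.92 -0.    0.95  1.13]
```

```bash
python3 -m creep '[0.001,0,-0.03,0,0.001,0,-0.06,0,0.001,0,-0.063,0,0.001,0,-0.063,0]';python3 -m creep '[0,0,0,0,0,0,0,0,0,0,0,0,0,0,0,0,0,0,0,0,0,0,0,0,0,0,0,0,0,0,0,0,0,0,0,0,0,0,0,0]' 0;python3 -m creep '[0,0,0,0,0,0,0,0,0,0,0,0]';  python3 -c "
from h import *
st()"
```

```text
t: 22.02
ee_pos: [424.2, -261.5, 136.4]
orientation: [-3.132, 0.213, 0.006]
ft_force: [0.5, -0.7, 0.4]
width: 87.5
grasp_force: 0.0
t: 22.85
ee_pos: [425.3, -262.3, 137.8]
orientation: [-3.134, 0.214, 0.0]
ft_force: [0.7, -0.1, -0.2]
width: 24.4
grasp_force: 0.0
t: 23.1
ee_pos: [425.2, -262.4, 137.8]
orientation: [3.134, -0.214, -0.0]
ft_force: [-0.6, -0.7, -1.1]
width: 19.6
grasp_force: 30.0
23.1 tcp [ 425.2 -262.4  137.8] yaw -0.136 f [-0.6 -0.7 -1.1] w 19.6 g 30.0 q [-0.58  0.37  1.97 -0.    0.81  1.13]
```

```bash
python3 -m creep '[-0.0004,-0.0041,0,0.066,-0.0006,-0.0082,0,0.132,-0.0005,-0.0122,0,0.197,-0.0001,-0.0164,0,0.263,0.0005,-0.0204,0,0.329,0.0015,-0.0244,0,0.395,0.0026,-0.0284,0,0.461,0.004,-0.0322,0,0.526,0.0057,-0.0359,0,0.592,0.0076,-0.0396,0,0.658]';  python3 -m creep '[0,0,0,0]'; python3 -c "
from h import *
st()"
```

```text
t: 23.93
ee_pos: [433.2, -301.7, 137.8]
orientation: [-3.034, -0.814, -0.001]
ft_force: [0.8, 3.2, 0.5]
width: 19.6
grasp_force: 30.0
t: 24.02
ee_pos: [433.5, -302.2, 137.8]
orientation: [3.034, 0.813, 0.001]
ft_force: [2.1, 1.2, 0.5]
width: 19.5
grasp_force: 30.0
24.02 tcp [ 433.5 -302.2  137.8] yaw 0.524 f [2.1 1.2 0.5] w 19.5 g 30.0 q [-0.63  0.4   1.9   0.    0.83  0.41]
```

```bash
python3 -m creep '[0.0022,-0.0035,0,0.066,0.0046,-0.0068,0,0.132,0.0072,-0.01,0,0.197,0.0099,-0.013,0,0.263,0.013,-0.0158,0,0.329,0.0161,-0.0184,0,0.395,0.0194,-0.0208,0,0.461,0.0229,-0.023,0,0.526,0.0265,-0.0249,0,0.592,0.0303,-0.0266,0,0.658]';  python3 -m creep '[0,0,0,0,0,0,0,0]'
python3 - <<'E'
from h import *
st()
for n in('top','side'):
    im,d=snap(n,n+'12.png');W=cloud(n,d);print(n,[(b['centre'],round(b['score'],2)) for b in boxes_of(n,'pointer_tip')[:2]])
    q=np.hypot(W[...,0]-487,W[...,1]+271);m=(q>83)&(q<100)&(W[...,2]>82)&(W[...,2]<92)&(abs(W[...,0]-452)<25)&(W[...,1]<-320)
    print(W[m].mean(0) if m.any() else None,m.sum())
E
```

```text
t: 24.85
ee_pos: [463.3, -327.7, 137.8]
orientation: [-2.609, -1.747, -0.001]
ft_force: [1.5, 3.9, 2.0]
width: 19.7
grasp_force: 30.0
t: 25.02
ee_pos: [463.6, -327.8, 137.8]
orientation: [-2.613, -1.743, -0.002]
ft_force: [4.6, 4.8, 0.5]
width: 19.7
grasp_force: 30.0
25.02 tcp [ 463.6 -327.8  137.8] yaw -5.107 f [4.6 4.8 0.5] w 19.7 g 30.0 q [-0.64  0.45  1.82  0.    0.87 -0.24]
top [([318.3, 173.5], 0.59)]
None 0
side [([287.6, 257.7], 0.7)]
[ 450.64853247 -355.44770799   84.02221381] 6
```

```bash
python3 -m creep '[0,0,0,0,0,0,0,0,0,0,0,0,0,0,0,0,0,0,0,0,0,0,0,0,0,0,0,0]' 0.6;python3 -m creep '[0,0,0.04,0,0,0,0.08,0,0,0,0.12,0,-0.03,0.04,0.12,0,-0.06,0.08,0.12,0,-0.06,0.12,0.12,0,-0.06,0.16,0.12,0,-0.06,0.2,0.12,0,-0.06,0.24,0.12,0,-0.06,0.24,0.12,0]'
python3 - <<'E'
from h import *
st()
for n in('top','side'):
    im,d=snap(n,n+'13.png');W=cloud(n,d);np.save(n+'13.npy',W)
    x,y,z=W[...,0],W[...,1],W[...,2]
    m=(abs(x-463)<30)&(abs(y+328)<30)&(z>112)&(z<185)&(im.max(-1)<85);vu=np.argwhere(m)
    print(n,m.sum(),W[m].mean(0) if m.any() else 0)
    print([(v,vu[vu[:,0]==v][:,1].min(),vu[vu[:,0]==v][:,1].max()) for v in sorted(set(vu[:,0]))])
    print('expect',[np.round(proj(n,[463.4,-328.2,k]),1) for k in(117,147,177)])
a=cv2.imread('pics/top13.png')[165:225,295:365];b=cv2.imread('pics/side13.png')[205:275,245:325]
cv2.imwrite('pics/f.png',np.hstack([cv2.resize(a,(400,343),interpolation=2),cv2.resize(b,(400,343),interpolation=2)]))
E
```

```text
t: 25.8
ee_pos: [463.1, -328.6, 137.8]
orientation: [-2.611, -1.747, 0.0]
ft_force: [0.0, 0.4, 0.1]
width: 52.2
grasp_force: 0.0
t: 26.63
ee_pos: [402.1, -84.2, 257.8]
orientation: [-2.607, -1.751, -0.001]
ft_force: [0.4, -0.5, -0.1]
width: 52.7
grasp_force: 0.0
26.63 tcp [402.1 -84.2 257.8] yaw -5.1 f [ 0.4 -0.5 -0.1] w 52.7 g 0.0 q [-0.24  0.05  2.04  0.    1.05  0.15]
top 56 [ 461.84981585 -326.07979124  161.37750153]
[(np.int64(192), np.int64(352), np.int64(355)), (np.int64(193), np.int64(351), np.int64(356)), (np.int64(194), np.int64(350), np.int64(356)), (np.int64(195), np.int64(349), np.int64(356)), (np.int64(196), np.int64(348), np.int64(356)), (np.int64(197), np.int64(348), np.int64(355)), (np.int64(198), np.int64(348), np.int64(354)), (np.int64(199), np.int64(349), np.int64(353)), (np.int64(200), np.int64(350), np.int64(351))]
expect [array([349.9, 198.1]), array([351.8, 196.2]), array([353.8, 194.4])]
side 118 [ 460.26202904 -336.11241225  151.9265758 ]
[(np.int64(218), np.int64(286), np.int64(288)), (np.int64(219), np.int64(284), np.int64(288)), (np.int64(220), np.int64(2
[... 196 characters left out ...]
int64(289)), (np.int64(225), np.int64(283), np.int64(289)), (np.int64(226), np.int64(283), np.int64(288)), (np.int64(227), np.int64(283), np.int64(288)), (np.int64(228), np.int64(283), np.int64(288)), (np.int64(229), np.int64(283), np.int64(288)), (np.int64(230), np.int64(283), np.int64(288)), (np.int64(231), np.int64(283), np.int64(288)), (np.int64(232), np.int64(283), np.int64(288)), (np.int64(233), np.int64(283), np.int64(288)), (np.int64(234), np.int64(283), np.int64(288)), (np.int64(235), np.int64(282), np.int64(288)), (np.int64(236), np.int64(282), np.int64(287)), (np.int64(237), np.int64(283), np.int64(286))]
expect [array([284.8, 236.5]), array([285.3, 227.6]), array([285.9, 218.6])]
```

View pics/f.png

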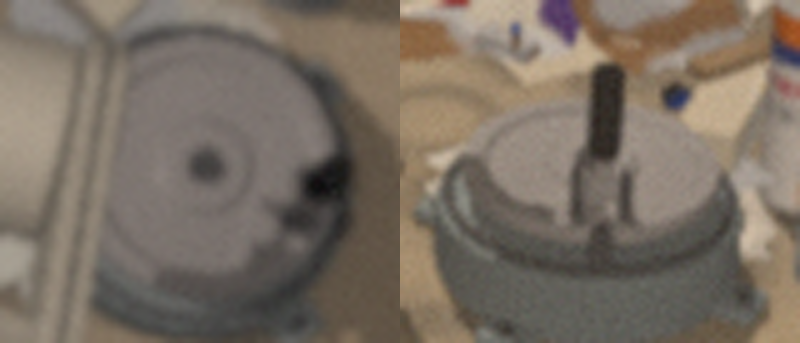

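Run:
```python
from h import *
im=cv2.imread('pics/top13.png').astype(float);W=np.load('top13.npy')
g=255-im.sum(-1)[186:202,323:340]/3;w=np.clip(g-g.max()+45,0,None);v,u=np.mgrid[186:202,323:340]
cu,cv_=(u*w).sum()/w.sum(),(v*w).sum()/w.sum();print(cu,cv_,W[round(cv_),round(cu)],proj('top',[487,-271,77]))
hs=np.array([463.2,-328.3])
for p in([452.5,-354.2],[450.9,-355.2],[453.7,-353.2]):
  for c in([487,-271],W[round(cv_),round(cu)][:2]):
    a=hs-c;b=np.array(p)-c;print(p,np.round(c,1),'err',round(np.arctan2(a[0]*b[1]-a[1]*b[0],a@b),3),np.hypot(*a),np.hypot(*b))
W=np.load('side13.npy');x,y,z=W[...,0],W[...,1],W[...,2];s=cv2.imread('pics/side13.png')
m=(abs(x-540)<35)&(abs(y-290)<35)&(z>112)&(z<175)&(s.max(-1)<90);vu=np.argwhere(m)
print([(int(v),vu[vu[:,0]==v][:,1].tolist()) for v in sorted(set(vu[:,0]))])
```

```text
331.23894955798227 193.8650546021841 [ 485.25371656 -272.99701965   77.14283678] [330.39039926 193.50351956]
[452.5, -354.2] [ 487 -271] err 0.001 62.04619246980432 90.06936216050383
[452.5, -354.2] [ 485.3 -273. ] err -0.004 59.53810585844502 87.55986503811988
[450.9, -355.2] [ 487 -271] err -0.011 62.04619246980432 91.61249914722336
[450.9, -355.2] [ 485.3 -273. ] err -0.016 59.53810585844502 89.09269228825563
[453.7, -353.2] [ 487 -271] err 0.009 62.04619246980432 88.6889508337989
[453.7, -353.2] [ 485.3 -273. ] err 0.005 59.53810585844502 86.18674541403317
[(151, [234, 235, 236, 237]), (152, [234, 235, 236, 237]), (153, [234, 235, 236, 237]), (154, [234, 235, 236, 237]), (155, [234, 235, 236, 237]), (156, [234, 235, 236, 237]), (157, [234, 235, 236, 237]), (158, [234, 235, 236, 237]), (159, [234, 235, 236]), (160, [235, 236])]
```

Alignment is within about 0.02 rad, the lever is upright and the arm is clear of everything.

```bash
python3 -c "
from workcell import ticket;print(ticket.close_job())"
```

```text
the job is handed in; nothing more can be done
None
```

The job is handed in: the switch lever is upright at off, the crank handle is latched up and within about 0.02 rad of the pointer by my measurement, and I did not touch the bystanders; both first grips slipped and I redid them, finishing at about 27 s.

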